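# Soap dose for the washing-up dipper

## Task

Set the pink handled bowl upright on the bench under the spout of the green pump bottle, with the spout well inside its rim, and let go of it. Then press the pump head all the way down, keep it down for a moment, and let it spring back up. Do not work the pump before the bowl is in place, and leave the other things on the bench where they are.

Things in the scene. Friction and masses are not known exactly. Their poses are not given: they have to be found in the camera images.
- bottle: Green plastic pump bottle, 70 mm across, 166 mm tall to its white collar, clamped to the bench: it cannot move. Origin: centre of its underside on the bench; z up; the spout points along its -x axis. A steel foot (6 mm thick, 60 mm wide) and a steel plate 100 mm high stand behind it on its +x side, to 72 mm from the axis.
- pump (a joint): Stroke of the white pump head on the bottle in m: 0 up, 0.022 all the way down. It slides straight down; the spring takes 3 N to start and about 9 N at the bottom, and lifts the head back up when released.
- pump_top (a point): Centre of the flat round top of the pump head (42 mm across), on the bottle's axis, 207 mm above the bench when up; goes down with the head.
- spout (a point): Outlet of the spout, facing down, 89 mm from the bottle's axis along the bottle's -x; 183 mm above the bench when up, 161 mm when pressed. The spout is a 12 mm thick tube and goes down with the head.
- dipper: Pink plastic bowl with a straight handle, loose, about 0.14 kg. Bowl 60 mm high, 114 mm across at the rim, 90 mm at the foot, walls 4 mm. Origin: centre of the bowl's underside; z up; the handle points along its -x axis, a bar 18 mm wide and 12 mm thick, from the rim to 179 mm from the bowl's centre, mid-height 50 mm above the bench.
- dipper_grip (a point): Middle of the handle's free part, 125 mm from the bowl's centre, 50 mm above the bowl's underside: a good place to pinch across the handle from above.
- dipper_mouth (a point): Centre of the bowl's rim, 60 mm above its underside.
- dish: Bystander: wide clay grinding dish, 180 mm across, 45 mm high; origin at the centre of its underside.
- pestle: Bystander: wooden pestle lying on the bench, 170 mm long along its x axis, 38 mm thick; origin below its middle.
- ladle: Bystander: stainless steel ladle lying on the bench, bowl 80 mm across and 28 mm high at its origin, handle 210 mm long along its -x axis.
- cup: Bystander: steel cup, 76 mm across, 85 mm high; origin at the centre of its underside.
- jar: Bystander: amber jar with red cap, 80 mm across, 110 mm high; origin at the centre of its underside.
Not all that is in view belongs to the job. Of the things that look like the dipper, the larger one is meant. What is shaped like the bottle but yellow is not meant.

How it is judged:
By the outcome, as a careful person would: the job done as asked, in the order asked, and still so for the second after the job is handed in, with the robot touching nothing.
It also fails if it takes over 54 s, if anything falls off the work surface, if the arm or the gripper's body presses on something with over 40 N, if the wrist force passes 120 N, or if a joint passes its speed limit or range.

## Robot

A 7-joint arm with a two-finger parallel gripper is mounted at the origin on the work surface. World frame = base frame: x ahead of the robot, y to its left, z up, the work surface at z = 0. Lengths are in mm, angles in rad, forces in N, time in s.
With the tool pointing down it reaches from about 400 to 850 mm from the base axis. Payload 4.4 kg.
Tool frame: the origin (TCP) lies at the very end of the fingers, on their centre line; the grasp point (between the pads) lies 19 mm behind it; y points along the fingers, x is the direction in which the jaws open and shut, and the axes are right-handed (so a half turn about y gives the same grasp; the last joint's range is limited). The gripper opens to 94 mm and grips with 3 to 60 N. Pads are 16 mm wide; open, the fingers measure 119 mm over their backs; the gripper's body (75 mm by 177 mm) begins 78 mm behind the grasp point.
Start: joints at [-1.385, 0.628, 0.038, 1.517, -0.027, 0.996, -0.02], TCP at [161.92, 629.524, 205.478] pointing down, gripper open.
Joint ranges: [-3.06, 3.06], [-0.37, 2.12], [-1.25, 1.32], [0.18, 2.47], [-1.1, 4.24], [0.23, 1.98], [-2.94, 2.94]. Speed limits (rad/s): [2.57, 2.57, 3.14, 3.14, 3.14, 3.14, 3.14].

## Interface

Orientations are given as a rotation vector (axis times angle).
In Python, from rig import readout, viewer, order gives the robot as it stands.
- The arm moves only by the shell command python3 -m crank 'ROWS'. ROWS is JSON, a list of rows, each an object with "claw": the opening, from 0 (shut) to 1 (fully open); "translation": the shift along the tool's x, y, z in mm, a list of three; "yaw": the turn about the tool's y in rad. A call has 1 to 20 rows; each row shifts and turns the commanded pose from where the row before left it, along the tool's axes as they then stand; what a row does not reach is not made up. A row lasts 1/10 s, in which the tool goes at most 50 mm and 8.59 degrees, less where a joint would pass 70% of its speed; a pose out of reach is approached as far as the arm can. A call is refused whole if a number of a shift passes 50 or a number of a turn 0.15, either way. A call with a gripper value outside its range is refused whole. The fingers move at their own pace and stop on an object; the grip force is fixed at half the most. Time passes only in rows, so rows that do not move let the fingers close. It gives the time, the measured TCP pose, the force and the opening at its end, in the units of the state.
- readout.read_state(): the state, without advancing time (a new reading comes with each control period).
- viewer.snapshot(name): name is "scene" or "side" or "wrist"; returns the picture (420x560x3 uint8, red, green, blue); there is no depth.
- viewer.calibration(name): a dict with "fx", "fy", "cx", "cy" (pixels), "dist_coeffs" ([k1, k2, p1, p2, k3] as OpenCV has them; the pictures are not rectified), "world_to_cam" (4x4, takes a point from world to camera coordinates). Camera axes: x right, y up, looking along -z (the intrinsics and any distortion apply to the point x, -y, -z); pixel columns grow to the right and rows downward; lengths in mm; the calibration is good to about 2 mm. A picture is of the moment at which its call begins: read the wrist's pose just before it. calibration takes no time and is no camera call; for the wrist camera it gives the pose at the moment of the call.
- order.sign_off(): hands the job in, once; it reports no verdict.
The state is a dict: "time": time; "joint_pos": joint angles; "joint_velocities": joint speeds; "effort": joint torques, N m; "eef_pos": TCP position; "eef_rot": TCP orientation; "contact_force": force on the tool from outside, world axes, zero at the start; "ft_torque": the same for the moment, N m; "finger_gap": finger opening in mm.
Only numpy, scipy, OpenCV 4.12 (cv2) and the standard library are available. Lean on these libraries where they do the work, as an engineer would, in place of code of your own. Each camera call takes 0.05 s, during which the arm holds its last target. There are 200 camera calls.

## Working session

There is one attempt and no reset: what is moved stays moved. The work goes in short steps, Python scripts to look and compute and a shell command to move; the robot and the scene stay as the last step left them, time stands still between calls to the robot, and variables do not carry over. Pictures are saved under pics/ and viewed, about 8 in all and at most 12, crops included, and the job is handed in when it is done.

```bash
mkdir -p pics; cat > h.py <<'E'
import numpy as np, cv2, json
from rig import readout, viewer, order
from scipy.spatial.transform import Rotation as R
def save(n,im): cv2.imwrite('pics/'+n,im[:,:,::-1])
def ray(c,u,v):
    K=np.array([[c['fx'],0,c['cx']],[0,c['fy'],c['cy']],[0,0,1.]])
    p=cv2.undistortPoints(np.array([[[u,v]]],float),K,np.array(c['dist_coeffs'],float))[0,0]
    T=np.array(c['world_to_cam']);Ri=T[:3,:3].T
    return -Ri@T[:3,3], Ri@np.array([p[0],-p[1],-1])
def onz(c,u,v,z):
    o,d=ray(c,u,v); return o+d*(z-o[2])/d[2]
def proj(c,P):
    T=np.array(c['world_to_cam']);q=T[:3,:3]@np.array(P,float)+T[:3,3]
    K=np.array([[c['fx'],0,c['cx']],[0,c['fy'],c['cy']],[0,0,1.]])
    return cv2.projectPoints(np.array([[q[0],-q[1],-q[2]]]),np.zeros(3),np.zeros(3),K,np.array(c['dist_coeffs'],float))[0].ravel()
E
python3 - <<'E'
from h import *
ims=[]
for n in('scene','side'):
    im=viewer.snapshot(n);np.save(n+'.npy',im);save(n+'0.png',im);c=viewer.calibration(n)
    o,d=ray(c,280,210);print(n,o.round(),d.round(2),c['fx'])
s=readout.read_state();print(s['time'],s['eef_pos'],R.from_rotvec(s['eef_rot']).as_matrix().round(3))
E
```

```text
scene [1432. -574. 1160.] [-0.6   0.38 -0.71] 525.8308953984154
side [ 154. -856.  784.] [ 0.37  0.73 -0.57] 436.0550117439159
0.1 [161.76195226 628.93120698 204.6508816 ] [[ 0.249 -0.    -0.968]
 [ 0.968 -0.002  0.249]
 [-0.002 -1.    -0.   ]]
```

View pics/scene0.png

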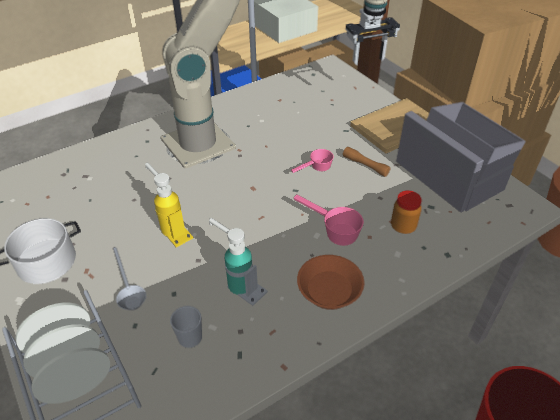

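View pics/side0.png

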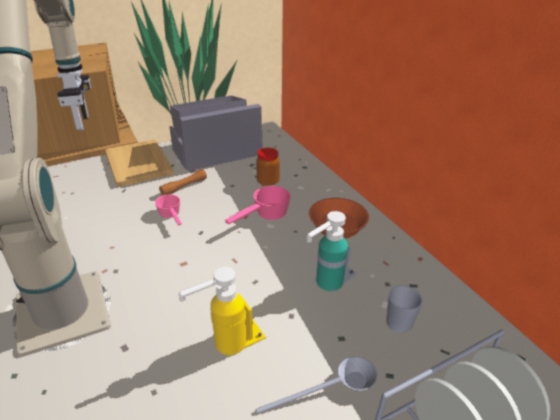

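Scene picture: the two pink dippers are at scene (343,226), with its handle end at (297,199), and at (321,160), which is smaller. The first has about twice the bowl width, so it is the larger one that is meant. The green bottle is at scene (238,265) / side (332,260), and its spout tip at scene (211,222) / side (310,237). The yellow bottle at scene (170,215) is not meant. I'll measure and confirm this in a crop.

```bash
python3 - <<'E'
from h import *
C={n:viewer.calibration(n) for n in('scene','side')}
I={n:np.load(n+'.npy') for n in C}
for n in C:
    hsv=cv2.cvtColor(I[n],cv2.COLOR_RGB2HSV)
    m=cv2.inRange(hsv,(160,90,80),(175,255,255))
    k,l,st,ce=cv2.connectedComponentsWithStats(m)
    for i in range(1,k):
        if st[i,4]>80:
            ys,xs=np.where(l==i);P=np.array([onz(C[n],x,y,50)[:2] for x,y in zip(xs,ys)])
            print(n,st[i],'mean',P.mean(0).round(),'x',P[:,0].min().round(),P[:,0].max().round(),'y',P[:,1].min().round(),P[:,1].max().round())
            # farthest from the dense end = handle tip
            q=P-np.median(P,0);t=P[np.argmax((q**2).sum(1))];print('  tip',t.round())
def zoom(n,x,y,w,h,f):
    return cv2.resize(I[n][y:y+h,x:x+w],None,fx=f,fy=f,interpolation=cv2.INTER_CUBIC)
a=zoom('scene',200,140,200,150,4)
b=zoom('side',130,160,250,140,3)
a=cv2.resize(a,(800,600));save('crA.png',a);save('crB.png',b)
E
```

```text
scene [291 149  43  24 474] mean [367. 264.] x 317.0 419.0 y 161.0 324.0
  tip [370. 161.]
scene [ 294  195   69   50 1359] mean [626. 146.] x 465.0 713.0 y 86.0 219.0
  tip [465. 108.]
side [ 226  186   64   38 1205] mean [610. 139.] x 467.0 699.0 y 54.0 230.0
  tip [467. 103.]
side [155 194  26  31 493] mean [340. 255.] x 306.0 379.0 y 152.0 322.0
  tip [344. 152.]
```

View pics/crA.png

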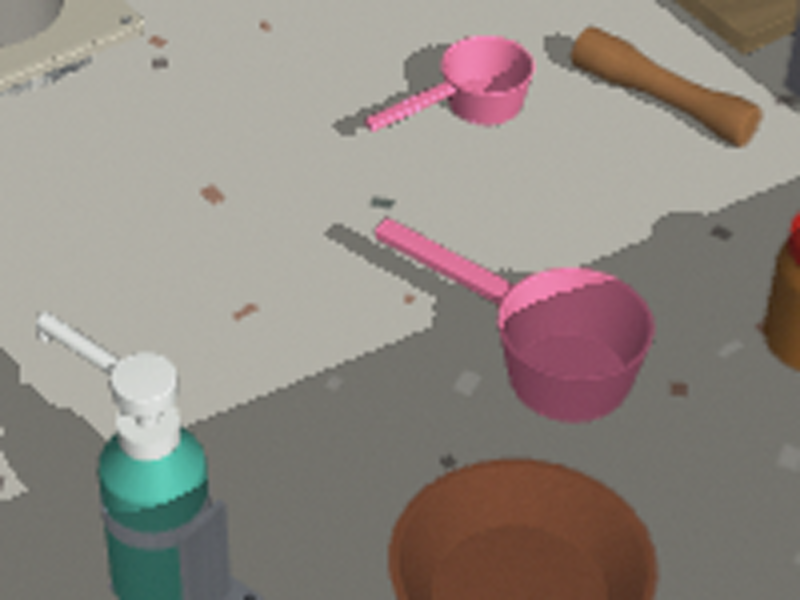

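View pics/crB.png

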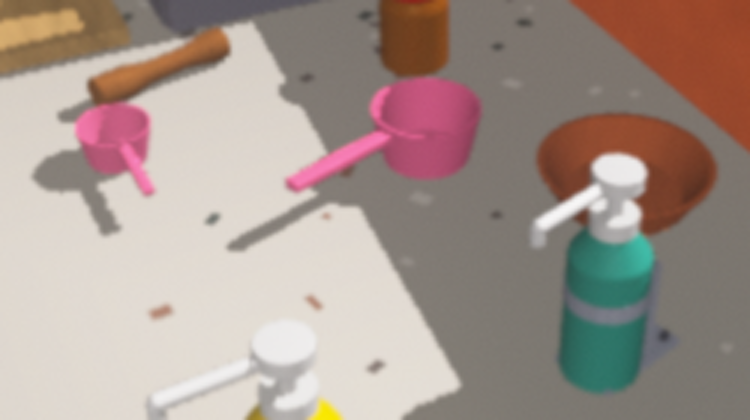

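The crops confirm it: the larger dipper has its rim centre at scene ≈(344,219) / side ≈(272,197). The pump top is at scene (236,233) / side (336,217), and the spout outlet at scene (211,223) / side (309,241).

```bash
python3 - <<'E'
from h import *
C={n:viewer.calibration(n) for n in('scene','side')}
def tri(a,b):
    o1,d1=ray(C['scene'],*a);o2,d2=ray(C['side'],*b)
    s=np.linalg.lstsq(np.c_[d1,-d2],o2-o1,rcond=None)[0];p,q=o1+s[0]*d1,o2+s[1]*d2
    return ((p+q)/2).round(1),np.linalg.norm(p-q).round(1)
for nm,a,b,z in[('rim',(344,219.5),(272,196.7),60),('tip',(295.5,197.5),(228.5,221),50),('top',(236,233.7),(336,217),207),('spout',(211,223),(309.5,241),183)]:
    print(nm,tri(a,b),onz(C['scene'],*a,z).round(1),onz(C['side'],*b,z).round(1))
for nm,a,b,z in[('dish',(331,278),(339,215),45),('jar',(409,198),(268,152),110),('cup',(187,318),(404,294),85),('yelltop',(163,181),(225,276),207),('yspout',(147,166),(182,296),183)]:
    print(nm,tri(a,b),onz(C['scene'],*a,z).round(1))
E
```

```text
rim (array([637.3, 158.8,  57.4]), np.float64(5.5)) [636.9 160.1  60. ] [635.3 150.8  60. ]
tip (array([474.6, 100.6,  51.9]), np.float64(1.7)) [473.8 100.8  50. ] [475.4 104.3  50. ]
top (array([ 634.4, -189.8,  204.4]), np.float64(1.6)) [ 635.8 -190.   207. ] [ 632.1 -193.9  207. ]
spout (array([ 549.6, -217.2,  184.1]), np.float64(2.1)) [ 547.7 -215.8  183. ] [ 550.3 -217.5  183. ]
dish (array([780.9,   3.5,  44.3]), np.float64(8.4)) [778.6   7.5  45. ]
jar (array([708.9, 335.6, 111.1]), np.float64(1.0)) [707.7 337.2 110. ]
cup (array([ 709.5, -375.6,   86.8]), np.float64(4.8)) [ 709.7 -377.5   85. ]
yelltop (array([ 340.5, -255.3,  195.6]), np.float64(3.3)) [ 355.1 -260.6  207. ]
yspout (array([ 250.3, -266.3,  191.3]), np.float64(2.5)) [ 241.5 -264.8  183. ]
```

```bash
python3 -m crank '[{"claw":1,"translation":[0,0,0],"yaw":-0.146},{"claw":1,"translation":[0,0,0],"yaw":-0.146},{"claw":1,"translation":[0,0,0],"yaw":-0.146},{"claw":1,"translation":[0,0,0],"yaw":-0.146},{"claw":1,"translation":[-38,0,-11],"yaw":0},{"claw":1,"translation":[-38,0,-11],"yaw":0},{"claw":1,"translation":[-38,0,-11],"yaw":0},{"claw":1,"translation":[-38,0,-11],"yaw":0},{"claw":1,"translation":[-38,0,-11],"yaw":0},{"claw":1,"translation":[-38,0,-11],"yaw":0},{"claw":1,"translation":[-38,0,-11],"yaw":0},{"claw":1,"translation":[-38,0,-11],"yaw":0},{"claw":1,"translation":[-38,0,-11],"yaw":0},{"claw":1,"translation":[-38,0,-11],"yaw":0},{"claw":1,"translation":[-38,0,-11],"yaw":0},{"claw":1,"translation":[-38,0,-11],"yaw":0},{"claw":1,"translation":[-38,0,-11],"yaw":0},{"claw":1,"translation":[-38,0,-11],"yaw":0},{"claw":1,"translation":[-38,0,-11],"yaw":0},{"claw":1,"translation":[-31,0,-6],"yaw":0}]'
python3 - <<'E'
from h import *
s=readout.read_state();c=viewer.calibration('wrist');im=viewer.snapshot('wrist');save('w1.png',im);np.save('w1.npy',im)
print(s['time'],s['eef_pos'].round(1) if hasattr(s['eef_pos'],'round') else s['eef_pos']);M=R.from_rotvec(s['eef_rot']).as_matrix();print(M.round(3),np.round(s['joint_pos'],2))
m=cv2.inRange(cv2.cvtColor(im,cv2.COLOR_RGB2HSV),(160,90,60),(176,255,255))
k,l,st,ce=cv2.connectedComponentsWithStats(m)
i=1+np.argmax(st[1:,4]);print(st[i])
ys,xs=np.where(l==i);P=np.array([onz(c,x,y,56)[:2] for x,y in zip(xs,ys)])
# handle pixels: within box around expected grip, more than 65 mm from bowl centre
d=np.linalg.norm(P-[637,157],axis=1);H=P[(d>85)&(d<170)]
vx,vy,x0,y0=cv2.fitLine(H.astype(np.float32),cv2.DIST_L2,0,.01,.01).ravel()
print('n',len(H),'handle angle',np.degrees(np.arctan2(vy,vx)),'mean',H.mean(0),'ext',P[d>85].min(0),'tip',P[np.argmax(d)])
E
```

```text
time: 2.1
eef_pos: [520.7, 114.8, 205.2]
eef_rot: [-1.035, -1.448, 1.449]
contact_force: [-0.2, 1.1, 0.9]
finger_gap: 94.0
2.1 [520.7 114.8 205.2]
[[-0.325  0.    -0.946]
 [ 0.946 -0.001 -0.325]
 [-0.001 -1.     0.   ]] [-0.21  0.46 -0.08  1.84  0.05  0.84  1.58]
[ 240  148   89  179 7342]
n 1117 handle angle 18.33476 mean [514.59559206 116.79735069] ext [466.25628379  94.60385494] tip [466.25628379 107.68485412]
```

View pics/w1.png

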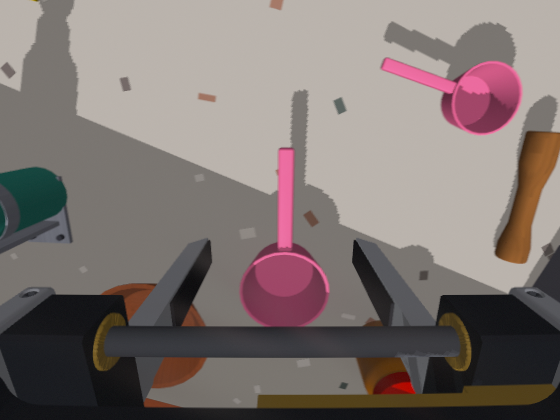

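Wrist picture: the handle is at (286,150)–(286,245), with the bowl below it at (285,285). The line of the handle is at 18.3°, through (514.6,116.8), which agrees with the first measurement to 3 mm. Now I descend and grip.

```bash
python3 -m crank '[{"claw":1,"translation":[4,25,2],"yaw":0.01},{"claw":1,"translation":[0,35,0],"yaw":0},{"claw":1,"translation":[0,35,0],"yaw":0},{"claw":1,"translation":[0,35,0],"yaw":0},{"claw":1,"translation":[0,25,0],"yaw":0},{"claw":1,"translation":[0,18,0],"yaw":0},{"claw":1,"translation":[0,0,0],"yaw":0},{"claw":0,"translation":[0,0,0],"yaw":0},{"claw":0,"translation":[0,0,0],"yaw":0},{"claw":0,"translation":[0,0,0],"yaw":0},{"claw":0,"translation":[0,0,0],"yaw":0},{"claw":0,"translation":[0,0,0],"yaw":0},{"claw":0,"translation":[0,0,0],"yaw":0},{"claw":0,"translation":[0,0,0],"yaw":0},{"claw":0,"translation":[0,0,0],"yaw":0}]'
```

```text
time: 3.65
eef_pos: [516.4, 120.2, 32.5]
eef_rot: [-1.039, -1.442, 1.442]
contact_force: [-0.3, -1.1, -0.8]
finger_gap: 33.3
```

```bash
python3 -m crank '[{"claw":0,"translation":[0,0,0],"yaw":0},{"claw":0,"translation":[0,0,0],"yaw":0},{"claw":0,"translation":[0,0,0],"yaw":0},{"claw":0,"translation":[0,0,0],"yaw":0},{"claw":0,"translation":[0,0,0],"yaw":0},{"claw":0,"translation":[0,0,0],"yaw":0},{"claw":0,"translation":[0,0,0],"yaw":0},{"claw":0,"translation":[0,-10,0],"yaw":0},{"claw":0,"translation":[0,-20,0],"yaw":0},{"claw":0,"translation":[0,-20,0],"yaw":0},{"claw":0,"translation":[0,0,0],"yaw":0},{"claw":0,"translation":[0,0,0],"yaw":0}]'
python3 - <<'E'
from h import *
s=readout.read_state();print(s['finger_gap'],s['eef_pos'],s['contact_force'])
c=viewer.calibration('side');im=viewer.snapshot('side');save('s2.png',cv2.resize(im[100:300,100:370],None,fx=2.9,fy=2.9))
E
```

```text
time: 4.85
eef_pos: [516.4, 120.4, 82.7]
eef_rot: [-1.039, -1.443, 1.442]
contact_force: [0.1, -0.7, -1.6]
finger_gap: 17.7
17.71179687332952 [516.35276995 120.36426778  82.7361854 ] [ 0.1447951  -0.67924669 -1.63512535]
```

View pics/s2.png

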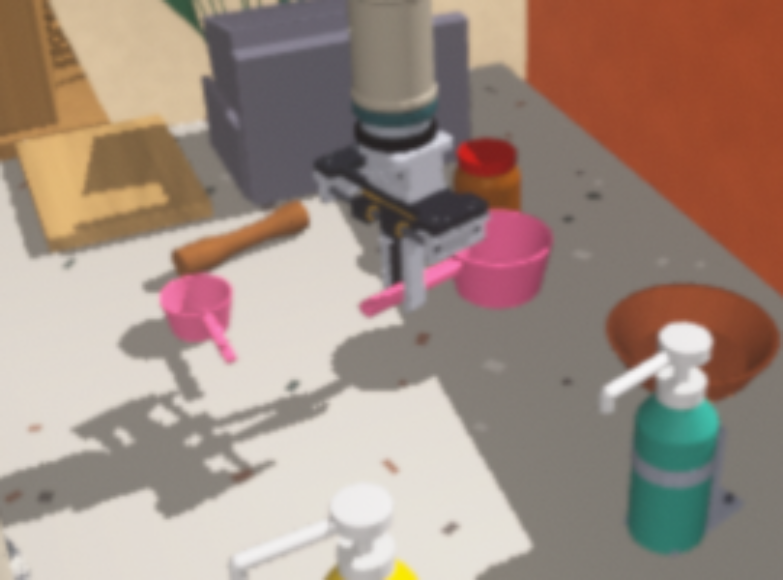

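The dipper is held level, with a gap of 17.7 mm. Next I carry it over and turn the handle toward +y/-x, clear of the yellow bottle.

```bash
python3 -m crank '[{"claw":0,"translation":[-12.6,0,9.6],"yaw":0},{"claw":0,"translation":[-12.6,0,9.6],"yaw":0},{"claw":0,"translation":[-12.6,0,9.6],"yaw":0},{"claw":0,"translation":[-12.6,0,9.6],"yaw":0},{"claw":0,"translation":[-12.6,0,9.6],"yaw":0},{"claw":0,"translation":[-12.6,0,9.6],"yaw":0},{"claw":0,"translation":[-12.6,0,9.6],"yaw":0},{"claw":0,"translation":[-12.6,0,9.6],"yaw":0},{"claw":0,"translation":[0,0,0],"yaw":0.125},{"claw":0,"translation":[0,0,0],"yaw":0.125},{"claw":0,"translation":[0,0,0],"yaw":0.125},{"claw":0,"translation":[0,0,0],"yaw":0.125},{"claw":0,"translation":[0,0,0],"yaw":0.125},{"claw":0,"translation":[0,0,0],"yaw":0.125},{"claw":0,"translation":[0,0,0],"yaw":0.125},{"claw":0,"translation":[0,0,0],"yaw":0.125},{"claw":0,"translation":[0,0,0],"yaw":0.125},{"claw":0,"translation":[0,0,0],"yaw":0.125},{"claw":0,"translation":[0,0,0],"yaw":0.12},{"claw":0,"translation":[0,0,0],"yaw":0}]'
python3 - <<'E'
from h import *
s=readout.read_state();p=np.array(s['eef_pos']);M=R.from_rotvec(s['eef_rot']).as_matrix();print(s['time'],p,np.degrees(np.arctan2(M[1,0],M[0,0])),s['finger_gap'])
b=p-125.4*M[:,2];print('bowl',b)
for n in('scene','side'):
    c=viewer.calibration(n);im=viewer.snapshot(n);save(n+'3.png',im);print(n,proj(c,[b[0],b[1],112]))
    m=cv2.inRange(cv2.cvtColor(im,cv2.COLOR_RGB2HSV),(160,90,60),(176,255,255))
    k,l,st,ce=cv2.connectedComponentsWithStats(m)
    print([list(st[i]) for i in range(1,k) if st[i,4]>200])
print('to go (tool)',M.T@(np.array([538,-220,0])-[b[0],b[1],0]))
E
```

```text
time: 6.9
eef_pos: [474.9, -0.7, 82.4]
eef_rot: [-1.532, -0.408, 0.409]
contact_force: [-0.4, -1.1, -2.6]
finger_gap: 17.3
6.9 [474.89096867  -0.67239119  82.40705606] 29.873426530864737 17.322465313626644
bowl [ 537.35092194 -109.41020946   82.44045503]
scene [245.88320739 223.24464411]
[[np.int32(297), np.int32(149), np.int32(36), np.int32(22), np.int32(448)], [np.int32(225), np.int32(194), np.int32(44), np.int32(57), np.int32(1060)]]
side [281.84094087 240.24557802]
[[np.int32(155), np.int32(194), np.int32(26), np.int32(31), np.int32(491)], [np.int32(243), np.int32(224), np.int32(63), np.int32(48), np.int32(1733)]]
to go (tool) [-5.45203404e+01  5.99102421e-02 -9.62187714e+01]
```

```bash
python3 -m crank '[{"claw":0,"translation":[-6,0,-10.7],"yaw":0},{"claw":0,"translation":[-6,0,-10.7],"yaw":0},{"claw":0,"translation":[-6,0,-10.7],"yaw":0},{"claw":0,"translation":[-6,0,-10.7],"yaw":0},{"claw":0,"translation":[-6,0,-10.7],"yaw":0},{"claw":0,"translation":[-6,0,-10.7],"yaw":0},{"claw":0,"translation":[-6,0,-10.7],"yaw":0},{"claw":0,"translation":[-6,0,-10.7],"yaw":0},{"claw":0,"translation":[-6.5,0,-10.7],"yaw":0},{"claw":0,"translation":[0,20,0],"yaw":0},{"claw":0,"translation":[0,15,0],"yaw":0},{"claw":0,"translation":[0,0,0],"yaw":0}]'
python3 - <<'E'
from h import *
s=readout.read_state();p=np.array(s['eef_pos']);M=R.from_rotvec(s['eef_rot']).as_matrix();b=p-125.4*M[:,2];print(s['time'],p,b)
out=[]
for n,x,y in(('scene',150,180),('side',220,180)):
    c=viewer.calibration(n);im=viewer.snapshot(n);z=p[2]-31+60
    print(n,'rimcentre',proj(c,[b[0],b[1],z]),'crop origin',x,y,'z',z)
    out.append(cv2.resize(im[y:y+133,x:x+133],(400,400),interpolation=cv2.INTER_CUBIC))
save('p4.png',np.hstack(out))
E
```

```text
time: 8.2
eef_pos: [475.0, -110.6, 46.1]
eef_rot: [-1.53, -0.407, 0.412]
contact_force: [-0.5, 0.0, -1.3]
finger_gap: 17.5
8.2 [ 474.95759609 -110.5586716    46.07835785] [ 537.54218165 -219.22440941   45.78327078]
scene rimcentre [212.01000898 248.53726561] crop origin 150 180 z 75.07835784865082
side rimcentre [302.97222021 279.09361772] crop origin 220 180 z 75.07835784865082
```

View pics/p4.png

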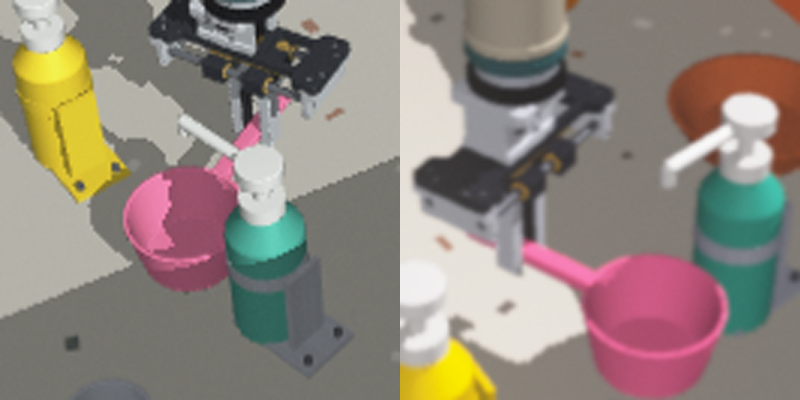

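The bowl's rim centre is at scene (212,248) / side (305,281), within 2–3 px of the prediction. It clears the bottle and lies below the spout. Now I lower it the last 14 mm and release.

```bash
python3 -m crank '[{"claw":0,"translation":[0,6,0],"yaw":0},{"claw":0,"translation":[0,5,0],"yaw":0},{"claw":0,"translation":[0,2,0],"yaw":0},{"claw":0,"translation":[0,1,0],"yaw":0},{"claw":0,"translation":[0,0,0],"yaw":0},{"claw":0,"translation":[0,0,0],"yaw":0}]'
```

```text
time: 8.9
eef_pos: [476.4, -110.2, 33.6]
eef_rot: [-1.532, -0.41, 0.41]
contact_force: [-0.9, 1.0, -1.2]
finger_gap: 17.6
```

```bash
python3 -m crank '[{"claw":0,"translation":[0,1,0],"yaw":0},{"claw":0,"translation":[0,0,0],"yaw":0},{"claw":0.5,"translation":[0,0,0],"yaw":0},{"claw":0.5,"translation":[0,0,0],"yaw":0},{"claw":0.5,"translation":[0,0,0],"yaw":0},{"claw":0.5,"translation":[0,0,0],"yaw":0},{"claw":0.5,"translation":[0,0,0],"yaw":0},{"claw":0.5,"translation":[0,0,0],"yaw":0},{"claw":0.5,"translation":[0,-10,0],"yaw":0},{"claw":0.5,"translation":[0,-30,0],"yaw":0},{"claw":0.5,"translation":[0,-40,0],"yaw":0},{"claw":0,"translation":[0,-40,0],"yaw":0},{"claw":0,"translation":[0,-40,0],"yaw":0},{"claw":0,"translation":[0,-40,0],"yaw":0},{"claw":0,"translation":[0,-20,0],"yaw":0},{"claw":0,"translation":[0,0,0],"yaw":0},{"claw":0,"translation":[0,0,0],"yaw":0},{"claw":0,"translation":[0,0,0],"yaw":0}]'
python3 - <<'E'
from h import *
s=readout.read_state();p=np.array(s['eef_pos']);M=R.from_rotvec(s['eef_rot']).as_matrix();print(s['time'],p,s['finger_gap'],s['contact_force'])
out=[]
for n,x,y in(('scene',150,180),('side',220,180)):
    c=viewer.calibration(n);im=viewer.snapshot(n)
    print(n,'rimcentre',proj(c,[538,-219,60]),'spout',proj(c,[549,-217,183]),'top',proj(c,[634.4,-191,207]))
    out.append(cv2.resize(im[y:y+133,x:x+133],(400,400),interpolation=cv2.INTER_CUBIC))
save('p5.png',np.hstack(out))
print('to top (tool)',M.T@(np.array([634.4,-191,215])-p))
E
```

```text
time: 10.7
eef_pos: [475.3, -110.0, 251.5]
eef_rot: [-1.531, -0.408, 0.411]
contact_force: [0.2, -0.6, -0.5]
finger_gap: 0.5
10.7 [ 475.33060464 -110.00059552  251.52952027] 0.48239569200780874 [ 0.16595376 -0.58963158 -0.48532569]
scene rimcentre [212.68594245 252.20521224] spout [210.83184376 223.48394601] top [235.36141757 233.50682835]
side rimcentre [302.85381018 283.64355447] spout [308.87985522 241.04627281] top [336.16664851 216.08269245]
to top (tool) [  97.4106563    36.13485299 -149.67905117]
```

View pics/p5.png

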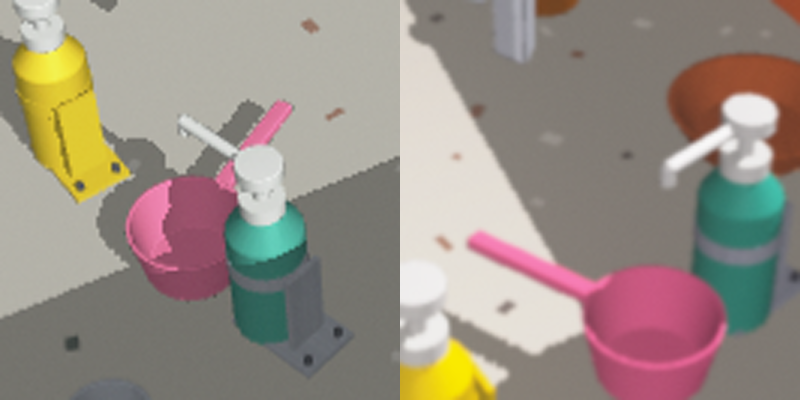

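The bowl stands upright and free, with the rim centre at side ≈(305,285). That is about 10 mm from the spout axis and clear of the bottle. The pump top is unchanged at scene (236,234). Now to the pump head.

```bash
python3 -m crank '[{"claw":0,"translation":[12,0,-18.7],"yaw":0},{"claw":0,"translation":[12,0,-18.7],"yaw":0},{"claw":0,"translation":[12,0,-18.7],"yaw":0},{"claw":0,"translation":[12,0,-18.7],"yaw":0},{"claw":0,"translation":[12,0,-18.7],"yaw":0},{"claw":0,"translation":[12,0,-18.7],"yaw":0},{"claw":0,"translation":[12,0,-18.7],"yaw":0},{"claw":0,"translation":[13,0,-18.7],"yaw":0},{"claw":0,"translation":[0,15,0],"yaw":0},{"claw":0,"translation":[0,10,0],"yaw":0},{"claw":0,"translation":[0,0,0],"yaw":0},{"claw":0,"translation":[0,0,0],"yaw":0}]'
python3 - <<'E'
from h import *
out=[]
for n,x,y in(('scene',170,170),('side',270,150)):
    im=viewer.snapshot(n)
    out.append(cv2.resize(im[y:y+100,x:x+100],(400,400),interpolation=cv2.INTER_CUBIC))
save('p6.png',np.hstack(out))
E
```

```text
time: 12.0
eef_pos: [634.5, -191.2, 227.0]
eef_rot: [-1.531, -0.409, 0.411]
contact_force: [0.3, -0.3, -0.2]
finger_gap: 0.5
```

View pics/p6.png

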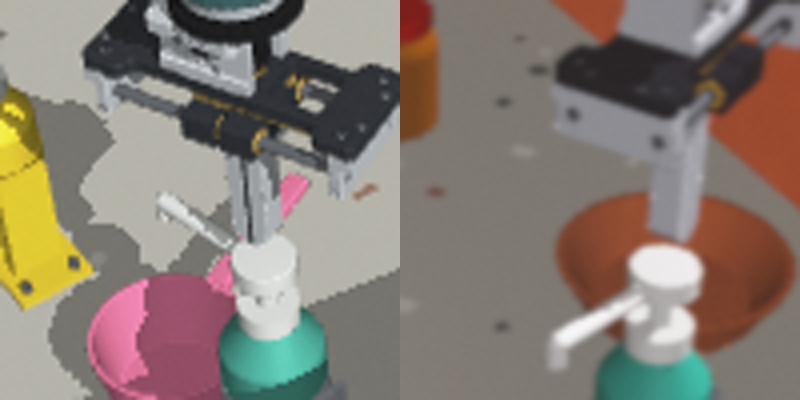

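The closed fingers are centred over the pump head, with tips at scene crop (262,240) and side crop (672,232). I press slowly, first to about 188.

```bash
python3 -m crank '[{"claw":0,"translation":[0,10,0],"yaw":0},{"claw":0,"translation":[0,7,0],"yaw":0},{"claw":0,"translation":[0,5,0],"yaw":0},{"claw":0,"translation":[0,5,0],"yaw":0},{"claw":0,"translation":[0,5,0],"yaw":0},{"claw":0,"translation":[0,4,0],"yaw":0},{"claw":0,"translation":[0,3,0],"yaw":0},{"claw":0,"translation":[0,0,0],"yaw":0},{"claw":0,"translation":[0,0,0],"yaw":0}]'
```

```text
time: 13.0
eef_pos: [634.7, -191.2, 189.0]
eef_rot: [-1.531, -0.41, 0.41]
contact_force: [-2.3, 1.4, 7.4]
finger_gap: 0.8
```

```bash
python3 -m crank '[{"claw":0,"translation":[0,2,0],"yaw":0},{"claw":0,"translation":[0,1.5,0],"yaw":0},{"claw":0,"translation":[0,1,0],"yaw":0},{"claw":0,"translation":[0,0,0],"yaw":0},{"claw":0,"translation":[0,0,0],"yaw":0}]'
```

```text
time: 13.5
eef_pos: [634.8, -191.2, 185.3]
eef_rot: [-1.531, -0.41, 0.41]
contact_force: [-3.3, 2.2, 10.5]
finger_gap: 0.3
```

```bash
python3 -m crank '[{"claw":0,"translation":[0,1,0],"yaw":0},{"claw":0,"translation":[0,0,0],"yaw":0},{"claw":0,"translation":[0,0,0],"yaw":0}]'; python3 -m crank '[{"claw":0,"translation":[0,0.7,0],"yaw":0},{"claw":0,"translation":[0,0,0],"yaw":0},{"claw":0,"translation":[0,0,0],"yaw":0}]'
```

```text
time: 13.8
eef_pos: [634.8, -191.2, 185.2]
eef_rot: [-1.531, -0.41, 0.409]
contact_force: [-6.3, 2.5, 16.3]
finger_gap: 0.2
time: 14.1
eef_pos: [634.8, -191.2, 185.2]
eef_rot: [-1.531, -0.411, 0.409]
contact_force: [-4.7, 2.4, 18.3]
finger_gap: 0.6
```

It is at the bottom stop: z stays at 185 while the force rises past the spring's 9 N. I hold it, check the spout with a picture, then let go.

```bash
python3 -m crank '[{"claw":0,"translation":[0,0,0],"yaw":0},{"claw":0,"translation":[0,0,0],"yaw":0},{"claw":0,"translation":[0,0,0],"yaw":0},{"claw":0,"translation":[0,0,0],"yaw":0},{"claw":0,"translation":[0,0,0],"yaw":0},{"claw":0,"translation":[0,0,0],"yaw":0},{"claw":0,"translation":[0,0,0],"yaw":0},{"claw":0,"translation":[0,0,0],"yaw":0},{"claw":0,"translation":[0,0,0],"yaw":0},{"claw":0,"translation":[0,0,0],"yaw":0},{"claw":0,"translation":[0,0,0],"yaw":0},{"claw":0,"translation":[0,0,0],"yaw":0}]'
python3 - <<'E'
from h import *
im=viewer.snapshot('side');cv2.imwrite('press.png',im[150:300,230:380,::-1])
E
python3 -m crank '[{"claw":0,"translation":[0,-5,0],"yaw":0},{"claw":0,"translation":[0,-8,0],"yaw":0},{"claw":0,"translation":[0,-10,0],"yaw":0},{"claw":0,"translation":[0,-20,0],"yaw":0},{"claw":0,"translation":[0,-30,0],"yaw":0},{"claw":0,"translation":[0,-40,0],"yaw":0},{"claw":0,"translation":[0,-20,0],"yaw":0},{"claw":0,"translation":[0,0,0],"yaw":0},{"claw":0,"translation":[0,0,0],"yaw":0}]'
python3 - <<'E'
from h import *
a=cv2.imread('press.png')[:,:,::-1];im=viewer.snapshot('side');b=im[150:300,230:380]
save('p7.png',cv2.resize(np.hstack([a,b]),(800,400),interpolation=cv2.INTER_CUBIC))
save('sc7.png',viewer.snapshot('scene'))
E
```

```text
time: 15.3
eef_pos: [634.8, -191.3, 185.2]
eef_rot: [-1.531, -0.411, 0.409]
contact_force: [-6.6, 3.2, 18.9]
finger_gap: 0.5
time: 16.25
eef_pos: [635.0, -191.4, 314.6]
eef_rot: [-1.531, -0.41, 0.41]
contact_force: [0.5, 0.1, 0.2]
finger_gap: 0.7
```

View pics/p7.png

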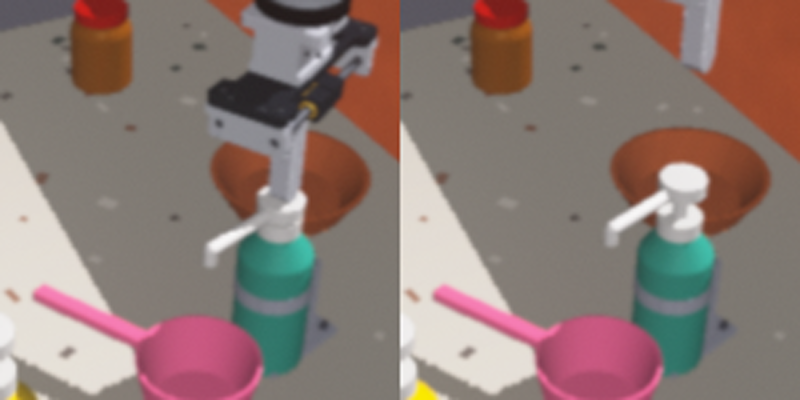

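View pics/sc7.png

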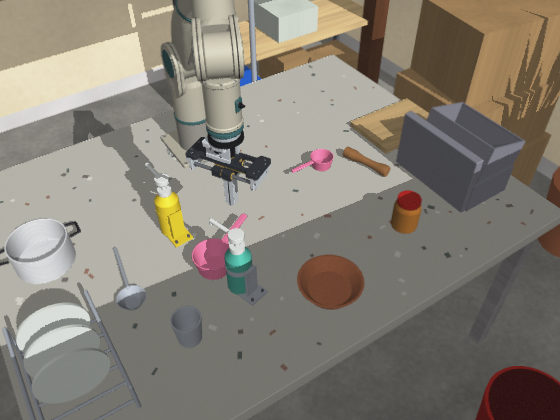

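The left half shows the head fully down, with the spout at (212,262) in the crop. The right half shows it back up at (612,240), with the bowl unmoved below. In the scene view the bystanders look to be where they were: dish (331,283), jar (407,212), cup (187,326), ladle (130,297) and pestle (367,161). I hand in.

```bash
python3 -c "
from rig import order;print(order.sign_off())"
```

```text
the job is handed in; nothing more can be done
None
```

The job is done and was handed in at about 16 s of the 54 s allowed. I pinched the larger pink dipper by its handle, set the bowl upright under the green bottle's spout and let go. I then pressed the pump to its stop, held it for over a second and released it.

Last checks:
- **Bowl:** it stands upright and free, and it did not move during the pumping. Its centre is about 10 mm from the spout outlet, against an inner rim radius of about 53 mm. I set it off-centre on purpose so the rim clears the bottle.
- **Pump:** the tool stopped at 185 mm, which is 22 mm below the pump top's 207 mm, while the force rose from about 10 N to 19 N. The side picture shows the spout down during the press and back up afterwards.
- **Surroundings:** the robot touches nothing, and the bystanders look to be where they were in the last scene picture.
- **Disagreement:** during the bowl's placing, pictures and predictions differed by about 2 px, or roughly 4 mm. The first two-view measurement of the rim centre had its rays 5.5 mm apart, and the wrist view then resolved this.

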